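# Close the specimen press and feel its gap with a gauge blade

## Robot

A 6-joint arm with a two-finger parallel gripper is mounted at the origin on the work surface. World frame = base frame: x ahead of the robot, y to its left, z up, the work surface at z = 0. Lengths are in mm, angles in rad, forces in N, time in s.
With the tool pointing down it reaches from about 375 to 975 mm from the base axis. Payload 3.8 kg.
Tool frame: the origin (TCP) lies on the centre line of the jaws, within the pads' length; the fingertips stand 14 mm ahead of it and the grasp point (between the pads) lies 5 mm behind it (tip_extent is the distance from the TCP to the fingertips, in mm); z points along the fingers, y is the direction in which the jaws open and shut (so a half turn about z gives the same grasp; the last joint's range is limited). The gripper opens to 85 mm and grips with 20 to 120 N. Pads are 22 mm wide; open, the fingers measure 114 mm over their backs; the gripper's body (76 mm by 85 mm) begins 54 mm behind the grasp point. The pads swing forward as they close: fully open they stand 13 mm farther back than shut.
Start: joints at [-1.221, 0.264, 1.604, -0, 1.274, -0.037], TCP at [254.622, -625.128, 245.28] pointing down, gripper open.
Joint ranges: [-2.63, 2.63], [-0.94, 2.18], [0.31, 2.57], [-1.31, 4.45], [0, 2.66], [-2.55, 2.55]. Speed limits (rad/s): [2.57, 2.57, 3.14, 3.14, 3.14, 3.14].

## Interface

Orientations are given as a 3x3 rotation matrix whose columns are the frame's x, y, z axes.
In Python, from station import * gives the robot as it stands.
- The arm moves only by the tool move_arm, never from a script. Its argument "moves" is a list of rows, each an object with "translation": the shift along the tool's x, y, z in cm, a list of three; "twist": the turn about the tool's z in rad; "hand": the opening, from 0 (shut) to 1 (fully open). In form: [{"translation": [dx, dy, dz], "twist": twist, "hand": hand}, ...]. A call has 1 to 12 rows; each row shifts and turns the commanded pose from where the row before left it, along the tool's axes as they then stand; what a row does not reach is not made up. A row lasts 1/12 s, in which the tool goes at most 41.7 mm and 7.16 degrees, less where a joint would pass 70% of its speed; a pose out of reach is approached as far as the arm can. A call with a gripper value outside its range is refused whole. The fingers move at their own pace and stop on an object; "newtons" is the grip in N (left out, the last holds). Time passes only in rows, so rows that do not move let the fingers close. It gives the time, the measured TCP pose, the force and the opening at its end, in the units of the state.
- get_state(): the state, without advancing time (a new reading comes with each control period).
- snapshot(name): name is "scene" or "top"; returns a dict with "pixels" (384x512x3 uint8, red, green, blue), "intrinsics" (3x3 intrinsics, pixels), "rvec" (rotation vector, rad) and "tvec" (3), from world to camera coordinates, as OpenCV has them. Camera axes: x right, y down, z forward; pixel columns grow to the right and rows downward; lengths in mm; the calibration is good to about 2 mm. A picture is of the moment at which its call begins. There is no depth.
- sign_off(): hands the job in, once; it reports no verdict.
The state is a dict: "t": time; "joint_positions": joint angles; "joint_velocities": joint speeds; "joint_efforts": joint torques, N m; "ee_pos": TCP position; "eef_rot": TCP orientation; "contact_force": force on the tool from outside, world axes, zero at the start; "torque": the same for the moment, N m; "finger_gap": finger opening in mm.
Only numpy, scipy, OpenCV 4.12 (cv2) and the standard library are available. Lean on these libraries where they do the work, as an engineer would, in place of code of your own. Each camera call takes 0.05 s, during which the arm holds its last target.

## Task

Shut the specimen press by bringing its standing pressure plate all the way down, then pick up the block-handled gauge blade and slide it level and straight into the open mouth of the press, flat along the bed and with its whole width between the plates, until it drags snugly under the plate. Stop there without prying the plate up, and finish still gripping the gauge and holding it quite still at that depth. Leave the other things on the bench where they are.

Things in the scene. Friction and masses are not known exactly. Their poses are not given: they have to be found in the camera images.
- press: Grey specimen press fixed to the bench: foot 170 x 110 x 12 mm, pedestal, bright steel bed and hinged steel pressure plate. Origin at the centre of its underside, z up. Its mouth faces its own -x (roughly towards the robot); the hinge is at +x between two lugs (7 mm thick, 56 mm tall, at y = +-51 mm, x = 39 to 61 mm). In front of the mouth there is only the foot, to x = -85 mm.
- bed: The level bed of the press; origin at the centre of its upper face (press x = 0, y = 0), axes as the press. 78 mm long (x = -40 to +38 mm), 90 mm wide; its front edge at x = -40 mm is the lower edge of the mouth. Its height differs from run to run (upper face 49.8 to 51.5 mm above the bench) and does not yield.
- hinge (a point): Point on the plate's hinge axis, at press x = 40, y = 0, z = 50 mm; axes as the press; the axis runs along press y. The plate's underside lies in a plane through this axis that, when shut, rises 0.10 rad towards the mouth (0.10 rad + joint value in general). So the shut gap over the bed's level is 7.5 to 9.2 mm at the plate's front edge and narrows towards the hinge.
- plate (a joint): Opening of the pressure plate, rad: 0 shut, about 1.1 to 1.5 as found (standing), 1.9 at most. Steel, 0.35 kg, 90 mm wide, 8 mm thick, from 12 to 90 mm from the hinge axis. Light friction keeps it standing; tipped towards the mouth below about 1.0 rad it sinks by its own weight on a damped hinge (1 to 3 s) onto its stop. Only its weight holds it shut: a blade pushed too deep raises it.
- plate_bar (a point): Middle of the round bar (12 mm thick, 64 mm long, along press y) that is the plate's handle, on its outer face, 78 mm from the hinge axis and 22 mm off the plane of the underside. With the plate standing it is near the top, on the side away from the mouth, and can be pulled from behind towards the mouth.
- gauge: Loose gauge standing on the bench, 0.16 to 0.24 kg: aluminium block handle 70 long (x), 20 wide (y), 40 mm tall, with a thin level steel blade along +x. Origin at the centre of the handle's underside, z up. Blade 25 mm wide, 3 mm thick, from x = 35 to 145 mm, its underside 15 mm above the origin.
- gauge_tip (a point): Middle of the blade's lower front edge, at x = 145, z = 15 mm of the gauge; axes as the gauge. Lying flat on the bed it meets the plate about 35 to 53 mm past the mouth, where the gap falls to 3 mm; from there it drags with about 3 to 15 N, and each further 10 mm raises the plate by 0.03 to 0.06 rad.
- dishes: Stack of three clear dishes, 90 mm across, 44 mm tall; origin under its centre. Leave alone.
- jar: Glass jar with a white lid, 56 mm across, 75 mm tall; origin under its centre. Leave alone.
- dropper: Small brown bottle, 36 mm across, 85 mm tall; origin under its centre. Leave alone.
- slidebox: Flat grey box for slides, 60 x 85 x 28 mm; origin under its centre. Leave alone.
- spatula: Steel spatula lying on the bench, 170 mm long along its x; origin under its centre. Leave alone.
- boat: White bowl, 70 mm across, 25 mm tall; origin under its centre. Leave alone.
- beaker: Glass beaker, 60 mm across, 75 mm tall; origin under its centre. Leave alone.
There are look-alikes about, which are no part of the job. Several things look just like the gauge: the one meant starts farthest to the robot's right. What is shaped like the press but red is not meant.

How it is judged (in metres and radians):
On the way, in this order (a step that is already met when the one before it is completed fails the run):
1. the pressure plate is fully down, with no blade under it (value of joint plate below 0.012 rad and not (x of gauge_tip in the frame of press between -0.039 and 0.045 m and y of gauge_tip in the frame of press between -0.05 and 0.05 m and z of gauge_tip in the frame of press between 0.045 and 0.075 m)), for 0.3 s.
2. the blade has entered the mouth between bed and plate (x of gauge_tip in the frame of press between -0.039 and 0.045 m and y of gauge_tip in the frame of press between -0.05 and 0.05 m and z of gauge_tip in the frame of press between 0.045 and 0.075 m and value of joint plate below 0.04 rad), for 0.1 s.
At the end, for the whole second after the job is handed in: Gauge held at rest by the gripper, handle 20 mm or more up; blade 15 mm or more in, tip on the bed within 2 mm, within 30 mm of the middle, 0.17 rad of straight and 0.08 of level; plate and bed each press it with over 1.5 N; plate raised under 0.04 rad (x of gauge_tip in the frame of press above -0.025 m and y of gauge_tip in the frame of press between -0.03 and 0.03 m and z of gauge_tip in the frame of bed between -0.002 and 0.002 m and angle between the x axis of gauge and the x axis of press, either way round below 0.17 rad and angle between gauge's own z axis and vertical below 0.08 rad and contact force between gauge and plate above 1.5 N and contact force between gauge and bed above 1.5 N and value of joint plate below 0.04 rad and contact force between gauge and the fingers above 3 N and height (world z) of gauge above 0.02 m and linear speed of gauge below 0.01 m/s and angular speed of gauge below 0.1 rad/s); the arm keeps its last pose, push and grip.
It fails at once if the plate is pried up with the blade under it (x of gauge_tip in the frame of press between -0.039 and 0.045 m and y of gauge_tip in the frame of press between -0.05 and 0.05 m and z of gauge_tip in the frame of press between 0.045 and 0.075 m and x of gauge_tip in the frame of press above -0.03 m and value of joint plate above 0.07 rad).
It fails at once if another thing on the bench is pushed more than 30 mm or knocked over (distance of any of dishes, jar, dropper, slidebox, spatula, boat, beaker from where it was at the start of the episode above 0.03 m or angle between any of dishes, jar, dropper, slidebox, spatula, boat, beaker's own z axis and vertical above 0.6 rad).
It also fails if it takes over 59 s, if anything falls off the work surface, if the arm or the gripper's body presses on something with over 40 N, if the wrist force passes 120 N, or if a joint passes its speed limit or range.

## Working session

There is one attempt and no reset: what is moved stays moved. The work goes in short steps, Python scripts to look and compute and a tool call to move; the robot and the scene stay as the last step left them, time stands still between calls to the robot, and variables do not carry over. Pictures are saved under pics/ and viewed, and the job is handed in when it is done.

Besides the shell and the picture viewer there is one more tool, called after "Call:" as name(argument=value, ...), one argument or row to a line, values as JSON. move_arm: Moves the arm, as the interface text tells. Its arguments: {"type":"object","properties":{"moves":{"type":"array","items":{"type":"object","properties":{"translation":{"type":"array","items":{"type":"number"}},"twist":{"type":"number"},"hand":{"type":"number"}}}},"newtons":{"type":"number"}},"required":["moves"]}

```bash
ls; mkdir -p pics; cat > h.py <<'E'
from station import *
import numpy as np, cv2
def snap(name,fn=None):
    s=snapshot(name)
    if fn: cv2.imwrite('pics/'+fn,cv2.cvtColor(s['pixels'],cv2.COLOR_RGB2BGR))
    return s
def ray(s,u,v):
    K=np.array(s['intrinsics']);R=cv2.Rodrigues(np.array(s['rvec'],float))[0];t=np.array(s['tvec'],float).ravel()
    d=R.T@np.linalg.solve(K,[u,v,1]);return -R.T@t,d
def onz(s,u,v,z):
    o,d=ray(s,u,v);return o+d*(z-o[2])/d[2]
def proj(s,p):
    return cv2.projectPoints(np.array(p,float).reshape(-1,3),np.array(s['rvec'],float),np.array(s['tvec'],float),np.array(s['intrinsics'],float),None)[0].reshape(-1,2)
E
python3 - <<'E'
from h import *
import pickle
a=snap('scene','s0.png');b=snap('top','t0.png')
pickle.dump((a,b),open('s0.pkl','wb'))
for s in(a,b): print(s['intrinsics'],ray(s,256,192))
print(get_state())
E
```

```text
pics
[[394.88332088   0.         252.78558608]
 [  0.         394.88332088 191.37235394]
 [  0.           0.           1.        ]] (array([1341.58472544,  465.24115221,  908.8469981 ]), array([-0.62770813, -0.39135925, -0.67297045]))
[[393.03424866   0.         260.19445058]
 [  0.         393.03424866 189.20423772]
 [  0.           0.           1.        ]] (array([ 431.96672573,  -30.35964784, 1168.8996631 ]), array([ 0.08116444,  0.00346736, -0.99677721]))
{'t': 0.1, 'joint_positions': array([-1.22086748e+00,  2.64702541e-01,  1.60523921e+00,  4.40041799e-06,
        1.27370221e+00, -3.69216179e-02]), 'joint_velocities': array([-0.00071463, -0.00174017, -0.0032452 , -0.00079141,  0.0008926 ,
        0.00161633]), 'joint_efforts': array([ 5.68306746e-05, -5.16706467e+01, -3.68589306e+01, -9.13040481e-05,
        6.28424110e-03,  1.33038651e-05]), 'ee_pos': array([ 254.42875442, -624.53003253,  244.06887266]), 'eef_rot': array([[ 9.26102405e-01,  3.77271583e-01, -6.99299218e-04],
       [ 3.77272223e-01, -9.26100400e-01,  1.92843523e-03],
       [ 7.99225242e-05, -2.04975467e-03, -9.99997896e-01]]), 'contact_force': array([-0.98890866, -0.11367674,  0.24627224]), 'torque': array([ 0.03754477,  0.02840538, -0.0141501 ]), 'finger_gap': 85.33931070716949}
```

View pics/s0.png

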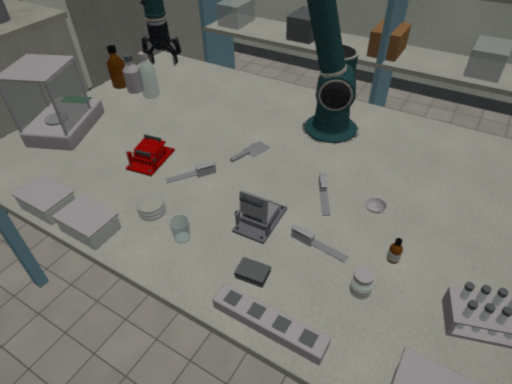

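View pics/t0.png

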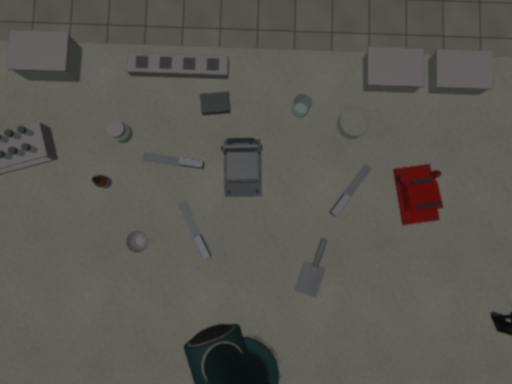

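```bash
python3 - <<'E'
from h import *
import pickle
a,b=pickle.load(open('s0.pkl','rb'))
f=lambda s,x0,y0,w,h,k:cv2.resize(cv2.cvtColor(s['pixels'][y0:y0+h,x0:x0+w],cv2.COLOR_RGB2BGR),None,fx=k,fy=k,interpolation=cv2.INTER_CUBIC)
cv2.imwrite('pics/c1.png',f(b,210,120,170,110,4.6))
cv2.imwrite('pics/c2.png',f(a,160,130,140,120,5))
E
```

```text
(no output)
```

View pics/c1.png

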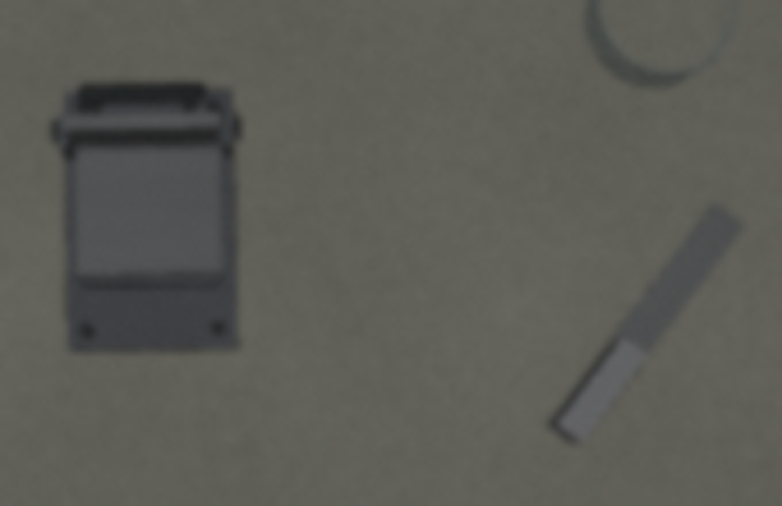

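View pics/c2.png

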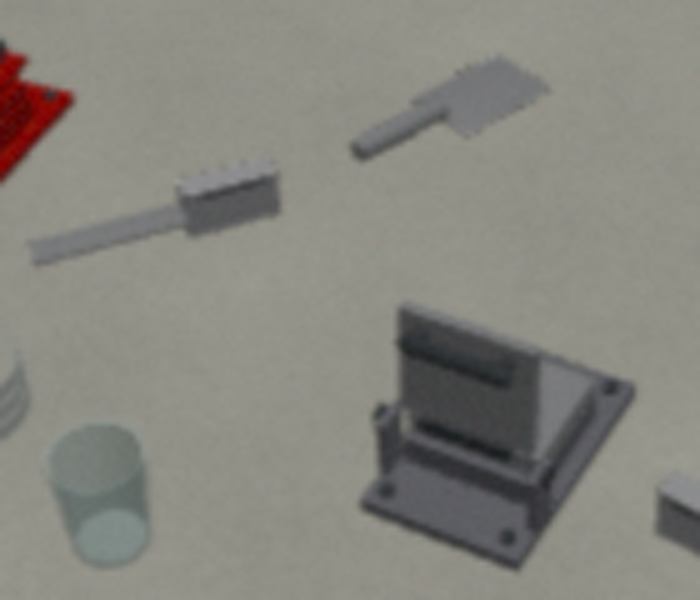

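```bash
python3 - <<'E'
from h import *
import pickle
a,b=pickle.load(open('s0.pkl','rb'))
T=lambda x,y:(210+(x+.5)/4.6-.5,120+(y+.5)/4.6-.5)
S=lambda x,y:(160+(x+.5)/5-.5,130+(y+.5)/5-.5)
P=lambda s,uv,z:print(np.round(onz(s,*uv,z),1))
print('press foot top FL FR BR')
for p in[(68,351),(240,350),(233,90)]:P(b,T(*p),12)
print('scene F(-x,+y)? , BL, BR'); 
for p in[(636,388),(520,562),(362,503)]:P(a,S(*p),12)
print('bed front corners top z50')
for p in[(75,275),(225,275)]:P(b,T(*p),50)
print('gauge handle top face(z40) top view: 4 corners')
for p in[(556,425),(580,441),(648,350),(619,336)]:P(b,T(*p),40)
print('blade tip corners z18')
for p in[(714,203),(742,224)]:P(b,T(*p),18)
print('scene handle top'); 
for p in[(178,188),(277,163),(280,178),(187,205)]:P(a,S(*p),40)
print('scene blade tip z18');
for p in[(30,242),(37,264)]:P(a,S(*p),18)
print('bar scene ends z~128');
for p in[(400,343),(510,378)]:P(a,S(*p),130)
print('plate top edge top view'); 
for p in[(62,127),(235,122)]:P(b,T(*p),140)
E
```

```text
press foot top FL FR BR
[511.8  66.4  12. ]
[515.8 -43.7  12. ]
[684.9 -34.2  12. ]
scene F(-x,+y)? , BL, BR
[517.8  67.5  12. ]
[682.2  76.7  12. ]
[690.3 -30.3  12. ]
bed front corners top z50
[556.6  60.7  50. ]
[559.5 -32.6  50. ]
gauge handle top face(z40) top view: 4 corners
[ 472.8 -242.1   40. ]
[ 463.2 -257.3   40. ]
[ 521.5 -299.3   40. ]
[ 529.8 -281.    40. ]
blade tip corners z18
[ 619.5 -346.2   18. ]
[ 606.4 -364.4   18. ]
scene handle top
[ 527.2 -293.1   40. ]
[ 468.9 -248.9   40. ]
[ 481.9 -237.    40. ]
[ 539.2 -276.    40. ]
scene blade tip z18
[ 607.1 -365.8   18. ]
[ 622.8 -345.9   18. ]
bar scene ends z~128
[661.6 -15.  130. ]
[654.7  54.6 130. ]
plate top edge top view
[632.1  64.1 140. ]
[638.2 -35.5 140. ]
```

```bash
python3 - <<'E'
from h import *
import pickle
a,b=pickle.load(open('s0.pkl','rb'))
T=lambda x,y:(210+(x+.5)/4.6-.5,120+(y+.5)/4.6-.5)
S=lambda x,y:(160+(x+.5)/5-.5,130+(y+.5)/5-.5)
def tri(p,q):
    o1,d1=ray(b,*T(*p));o2,d2=ray(a,*S(*q))
    k=np.linalg.lstsq(np.c_[d1,-d2],o2-o1,rcond=None)[0]
    x=o1+k[0]*d1;y=o2+k[1]*d2;print(np.round((x+y)/2,1),np.linalg.norm(x-y).round(1))
tri((141,95),(455,361))
tri((80,95),(510,378));tri((205,93),(400,343))
print('plate top corners');tri((68,122),(541,352));tri((230,120),(402,305))
E
```

```text
[655.4  19.3 126.9] 1.4
[653.8  54.8 129.3] 1.2
[657.8 -17.5 125.7] 0.1
plate top corners
[635.   62.  137.7] 2.5
[639.1 -30.6 135.1] 4.7
```

Call:
move_arm(
  moves=[
    {"translation":[0,0,0],"twist":0.11,"hand":0},
    {"translation":[0,0,0],"twist":0.11,"hand":0},
    {"translation":[0,0,0],"twist":0.11,"hand":0},
    {"translation":[1.0,-1.3,0],"twist":0,"hand":0},
    {"translation":[2,-2.6,0],"twist":0,"hand":0},
    {"translation":[2,-2.6,0],"twist":0,"hand":0},
    {"translation":[2,-2.6,0],"twist":0,"hand":0},
    {"translation":[2,-2.6,0],"twist":0,"hand":0},
    {"translation":[2,-2.6,0],"twist":0,"hand":0},
    {"translation":[2,-2.6,0],"twist":0,"hand":0},
    {"translation":[2,-2.6,0],"twist":0,"hand":0},
    {"translation":[2,-2.6,0],"twist":0,"hand":0},
  ],
  newtons=60,
)

```text
t: 1.1
ee_pos: [412.4, -392.3, 244.9]
eef_rot: [[0.998, 0.059, -0.0], [0.059, -0.998, 0.001], [-0.0, -0.001, -1.0]]
contact_force: [0.8, -0.7, 0.5]
finger_gap: -0.1
```

Call:
move_arm(
  moves=[
    {"translation":[2.2,-2.8,0],"twist":0,"hand":0},
    {"translation":[2.2,-2.8,0],"twist":0,"hand":0},
    {"translation":[2.2,-2.8,0],"twist":0,"hand":0},
    {"translation":[2.2,-2.8,0],"twist":0,"hand":0},
    {"translation":[2.2,-2.8,0],"twist":0,"hand":0},
    {"translation":[2.2,-2.8,0],"twist":0,"hand":0},
    {"translation":[2.2,-2.8,0],"twist":0,"hand":0},
    {"translation":[2.2,-2.8,0],"twist":0,"hand":0},
    {"translation":[2.2,-2.8,0],"twist":0,"hand":0},
    {"translation":[2.2,-2.8,0],"twist":0,"hand":0},
    {"translation":[2.2,-2.8,0],"twist":0,"hand":0},
    {"translation":[2.2,-2.8,0],"twist":0,"hand":0},
  ],
)

```text
t: 2.1
ee_pos: [656.3, -41.8, 244.9]
eef_rot: [[0.998, 0.06, -0.001], [0.06, -0.998, 0.0], [-0.001, -0.0, -1.0]]
contact_force: [-0.1, -0.9, -0.2]
finger_gap: 0.2
```

Call:
move_arm(
  moves=[
    {"translation":[2.2,-2.8,0],"twist":0,"hand":0},
    {"translation":[2.2,-2.8,0],"twist":0,"hand":0},
    {"translation":[0,0,0],"twist":0,"hand":0},
    {"translation":[0,0,0],"twist":0,"hand":0},
  ],
)

```text
t: 2.43
ee_pos: [696.9, 16.7, 244.3]
eef_rot: [[0.998, 0.062, -0.002], [0.062, -0.998, 0.0], [-0.002, -0.0, -1.0]]
contact_force: [-0.7, -0.7, 0.1]
finger_gap: -0.3
```

Descend behind the bar (slidebox is at about x=750; check it).

```bash
python3 - <<'E'
from h import *
b=snap('top','t1.png');a=snap('scene','s1.png')
print(onz(b,215,103,28),onz(b,215,112,28), onz(a,252,270,28))
E
```

```text
[786.12166151 103.38279252  28.        ] [758.84368607 102.29567762  28.        ] [795.78377137 106.45669958  28.        ]
```

View pics/s1.png

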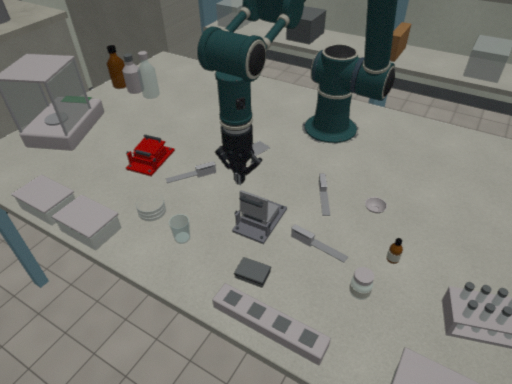

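Call:
move_arm(
  moves=[
    {"translation":[0,-0.3,2.5],"twist":0,"hand":0},
    {"translation":[0,0,3],"twist":0,"hand":0},
    {"translation":[0,0,3],"twist":0,"hand":0},
    {"translation":[0,0,3],"twist":0,"hand":0},
    {"translation":[0,0,0],"twist":0,"hand":0},
    {"translation":[-0.8,0,0],"twist":0,"hand":0},
    {"translation":[-0.8,0,0],"twist":0,"hand":0},
    {"translation":[-0.6,0,0],"twist":0,"hand":0},
    {"translation":[-0.4,0,0],"twist":0,"hand":0},
    {"translation":[-0.4,0,0],"twist":0,"hand":0},
  ],
)

```text
t: 3.37
ee_pos: [668.6, 15.1, 133.6]
eef_rot: [[0.998, 0.057, 0.007], [0.057, -0.998, -0.0], [0.006, 0.0, -1.0]]
contact_force: [2.3, -0.3, 0.9]
finger_gap: -0.1
```

Call:
move_arm(
  moves=[
    {"translation":[0.2,0,0.4],"twist":0,"hand":0},
    {"translation":[0,0,0.4],"twist":0,"hand":0},
    {"translation":[-0.4,0,0],"twist":0,"hand":0},
    {"translation":[-0.4,0,0],"twist":0,"hand":0},
    {"translation":[-0.4,0,0],"twist":0,"hand":0},
    {"translation":[-0.4,0,0],"twist":0,"hand":0},
    {"translation":[-0.4,0,0],"twist":0,"hand":0},
    {"translation":[-0.4,0,0],"twist":0,"hand":0},
    {"translation":[-0.4,0,0],"twist":0,"hand":0},
    {"translation":[-0.4,0,0],"twist":0,"hand":0},
  ],
)

```text
t: 4.2
ee_pos: [636.0, 13.6, 121.7]
eef_rot: [[0.998, 0.057, -0.001], [0.057, -0.998, -0.0], [-0.001, -0.0, -1.0]]
contact_force: [1.1, 0.3, -2.1]
finger_gap: 0.1
```

Call:
move_arm(
  moves=[
    {"translation":[-0.4,0,0],"twist":0,"hand":0},
    {"translation":[-0.4,0,0],"twist":0,"hand":0},
    {"translation":[-0.4,0,0],"twist":0,"hand":0},
    {"translation":[-0.4,0,0],"twist":0,"hand":0},
    {"translation":[-0.4,0,0],"twist":0,"hand":0},
    {"translation":[-0.3,0,0],"twist":0,"hand":0},
    {"translation":[0,0,0],"twist":0,"hand":0},
    {"translation":[0,0,0],"twist":0,"hand":0},
  ],
)

```text
t: 4.87
ee_pos: [613.6, 12.3, 122.3]
eef_rot: [[0.998, 0.057, -0.001], [0.057, -0.998, -0.0], [-0.001, 0.0, -1.0]]
contact_force: [-0.3, 0.8, 0.6]
finger_gap: -0.5
```

```bash
python3 - <<'E'
from h import *
a=snap('scene','s2.png');b=snap('top','t2.png')
cv2.imwrite('pics/c3.png',cv2.resize(cv2.cvtColor(a['pixels'][120:260,180:320],cv2.COLOR_RGB2BGR),None,fx=4,fy=4))
E
```

```text
(no output)
```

View pics/c3.png

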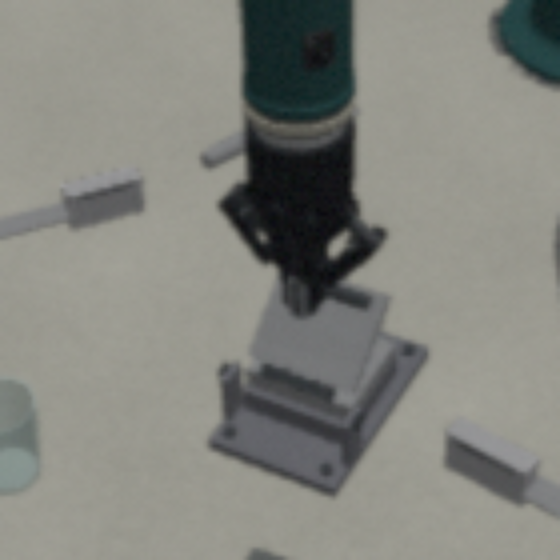

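Call:
move_arm(
  moves=[
    {"translation":[0,0,-3],"twist":0,"hand":0},
    {"translation":[0,0,-3.5],"twist":0,"hand":0},
    {"translation":[0,0,-3.5],"twist":0,"hand":0.7},
    {"translation":[-1,1,-2],"twist":0,"hand":0.7},
    {"translation":[-1.6,3.2,0],"twist":0,"hand":0.7},
    {"translation":[-1.6,3.2,0],"twist":0,"hand":0.7},
    {"translation":[-1.6,3.2,0],"twist":0,"hand":0.7},
    {"translation":[-1.6,3.2,0],"twist":0,"hand":0.7},
  ],
)

```text
t: 5.63
ee_pos: [547.4, -130.7, 242.8]
eef_rot: [[0.998, 0.058, 0.001], [0.058, -0.998, -0.0], [0.001, 0.0, -1.0]]
contact_force: [0.5, -1.1, 0.4]
finger_gap: 59.4
```

```bash
python3 - <<'E'
from h import *
import pickle
a=snap('scene','s3.png');b=snap('top','t3.png')
pickle.dump((a,b),open('s3.pkl','wb'))
t2=cv2.imread('pics/t2.png')
k=cv2.resize(cv2.imread('pics/t2.png')[150:230,320:400],None,fx=7,fy=7,interpolation=cv2.INTER_CUBIC)
cv2.imwrite('pics/c4.png',cv2.convertScaleAbs(k,alpha=2))
k=cv2.resize(cv2.imread('pics/s3.png')[160:250,210:310],None,fx=6,fy=6,interpolation=cv2.INTER_CUBIC)
cv2.imwrite('pics/c5.png',k)
k=cv2.resize(cv2.imread('pics/t3.png')[125:215,200:300],None,fx=6,fy=6,interpolation=cv2.INTER_CUBIC)
cv2.imwrite('pics/c6.png',cv2.convertScaleAbs(k,alpha=2))
E
```

```text
(no output)
```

View pics/c4.png

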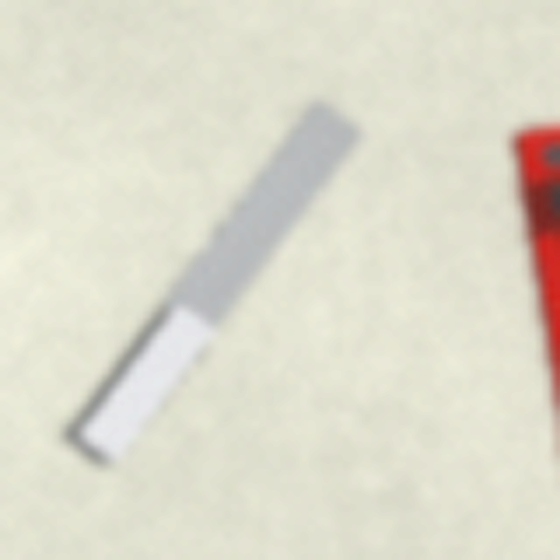

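View pics/c5.png

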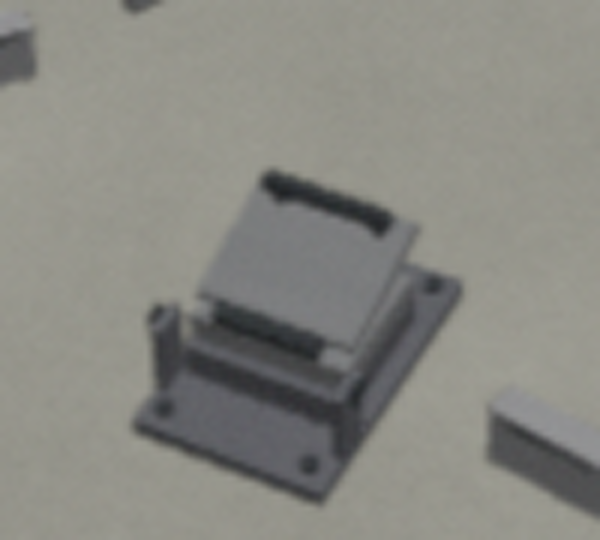

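View pics/c6.png

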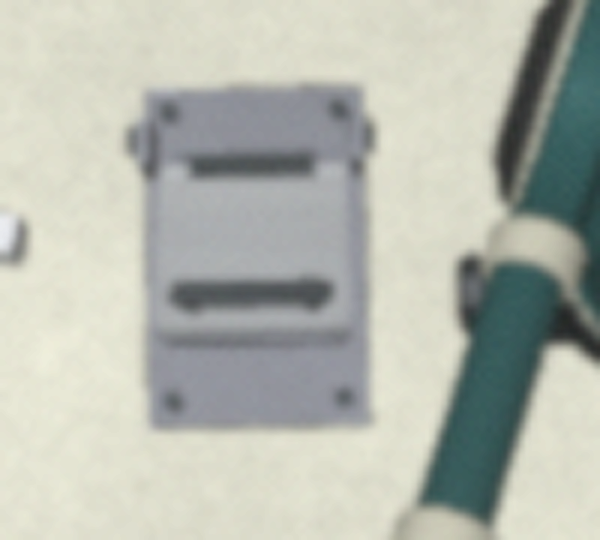

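```bash
python3 - <<'E'
from h import *
import pickle
a,b=pickle.load(open('s3.pkl','rb'))
U=lambda x,y,x0,y0,k:(x0+(x+.5)/k-.5,y0+(y+.5)/k-.5)
C=np.array([onz(b,*U(x,y,200,125,6),12)[:2] for x,y in[(147,87),(362,85),(371,424),(152,428)]])
print(C.round(1),C.mean(0)); bl=(C[0]+C[1])/2-(C[2]+C[3])/2; print('yaw',np.arctan2(bl[1],bl[0]),np.linalg.norm(bl)); lt=C[0]+C[3]-C[1]-C[2];print(np.arctan2(-lt[0],lt[1]),np.linalg.norm(lt)/2)
C2=np.array([onz(a,*U(x,y,210,160,6),12)[:2] for x,y in[(463,280),(322,495),(136,422)]]);print('scene FL BL BR',C2.round(1))
# holes: 4
H=np.array([onz(b,*U(x,y,200,125,6),12)[:2] for x,y in[(169,110),(339,108),(344,397),(174,402)]]);print('holes c',H.mean(0),H.round(1))
h=(H[0]+H[1]-H[2]-H[3]);print(np.arctan2(h[1],h[0]))
# gauge
t2=cv2.imread('pics/t2.png')[150:230,320:400]
big=cv2.resize(t2,None,fx=7,fy=7,interpolation=cv2.INTER_CUBIC).astype(int)
g=big.mean(2); sat=big.max(2)-big.min(2)
print('tip',[onz(b,*U(x,y,320,150,7),18)[:2].round(1) for x,y in[(318,98),(362,132)]])
Q=np.array([onz(b,*U(x,y,320,150,7),40)[:2] for x,y in[(80,436),(109,463),(214,328),(177,304)]]);print(Q.round(1),Q.mean(0))
E
```

```text
[[681.7  73.8]
 [686.1 -33.1]
 [517.  -42.6]
 [511.8  64.9]] [599.1803501   15.73267116]
yaw 0.05405125782363923 169.77287902134256
0.04498687768137403 107.32763120188929
scene FL BL BR [[514.   65.3]
 [683.   75.9]
 [689.  -30.3]]
holes c [599.88376529  16.50392261] [[670.5  62.4]
 [674.2 -22. ]
 [530.  -28.9]
 [524.9  54.6]]
0.05076265509676204
tip [array([ 620. , -346.7]), array([ 606.1, -365.5])]
[[ 473.2 -243.6]
 [ 462.5 -255.7]
 [ 519.4 -298.3]
 [ 528.8 -282.9]] [ 495.9770273  -270.14279984]
```

Call:
move_arm(
  moves=[
    {"translation":[-1.5,3.4,0],"twist":0,"hand":0.7},
    {"translation":[-1.5,3.4,0],"twist":0,"hand":0.7},
    {"translation":[-1.5,3.4,0],"twist":0,"hand":0.7},
    {"translation":[-1.4,3.4,0],"twist":0,"hand":0.7},
    {"translation":[0,0,2],"twist":0.115,"hand":0.7},
    {"translation":[0,0,3],"twist":0.115,"hand":0.7},
    {"translation":[0,0,3],"twist":0.115,"hand":0.7},
    {"translation":[0,0,3],"twist":0.115,"hand":0.7},
    {"translation":[0,0,2],"twist":0.115,"hand":0.7},
    {"translation":[0,0,1],"twist":0.115,"hand":0.7},
    {"translation":[0,0,0],"twist":0,"hand":0.7},
  ],
)

```text
t: 6.65
ee_pos: [494.9, -267.0, 98.7]
eef_rot: [[0.805, -0.594, -0.006], [-0.594, -0.805, 0.004], [-0.007, 0.0, -1.0]]
contact_force: [-1.3, 0.0, -0.8]
finger_gap: 59.8
```

```bash
python3 - <<'E'
from h import *
s=get_state();print(s['ee_pos'],s['joint_positions'])
R=s['eef_rot'];print('yaw',np.arctan2(R[1,0],R[0,0]),'tool delta',(R.T@(np.array([497,-269.8,20])-s['ee_pos'])).round(1))
a=snap('scene','s4.png')
cv2.imwrite('pics/c7.png',cv2.resize(a['pixels'][120:260,160:320,::-1],None,fx=4.5,fy=4.2))
E
```

```text
[ 494.86054456 -266.97743791   98.67441493] [-5.39206608e-01  1.92996307e-01  1.98009827e+00  3.29729018e-04
  9.75237162e-01  1.66720406e+00]
yaw -0.6358014980196226 tool delta [ 3.9  1.  78.7]
```

View pics/c7.png

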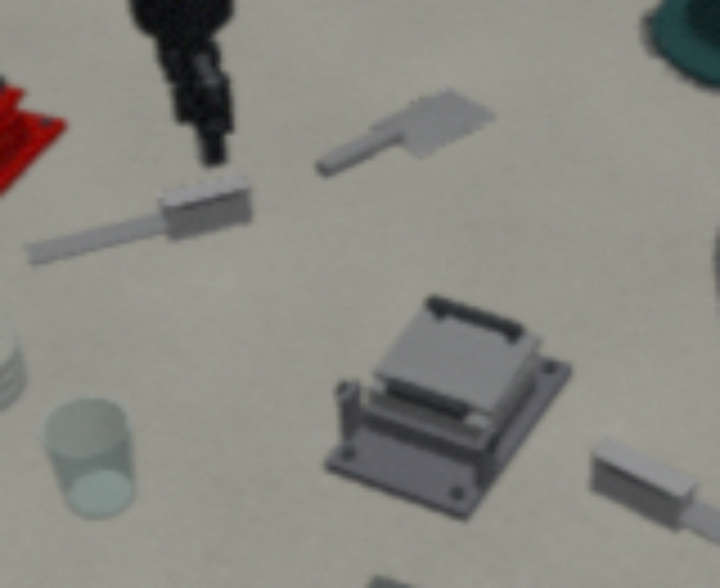

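Call:
move_arm(
  moves=[
    {"translation":[0.4,0.1,2],"twist":0,"hand":0.7},
    {"translation":[0,0,2.5],"twist":0,"hand":0.7},
    {"translation":[0,0,2],"twist":0,"hand":0.7},
    {"translation":[0,0,1.4],"twist":0,"hand":0.7},
    {"translation":[0,0,0],"twist":0,"hand":0.7},
    {"translation":[0,0,0],"twist":0,"hand":0.1},
    {"translation":[0,0,0],"twist":0,"hand":0.1},
    {"translation":[0,0,0],"twist":0,"hand":0.1},
    {"translation":[0,0,0],"twist":0,"hand":0.1},
    {"translation":[0,0,0],"twist":0,"hand":0.1},
    {"translation":[0,0,0],"twist":0,"hand":0.1},
  ],
  newtons=80,
)

```text
t: 7.62
ee_pos: [501.2, -273.0, 25.6]
eef_rot: [[0.806, -0.591, 0.004], [-0.591, -0.806, -0.002], [0.004, -0.0, -1.0]]
contact_force: [-0.1, 0.3, 6.0]
finger_gap: 19.1
```

Call:
move_arm(
  moves=[
    {"translation":[0,0,-0.5],"twist":0,"hand":0.1},
    {"translation":[0,0,-1.5],"twist":0,"hand":0.1},
    {"translation":[0,0,-2],"twist":0,"hand":0.1},
    {"translation":[0,0,-2],"twist":0,"hand":0.1},
    {"translation":[0,0,-2],"twist":0,"hand":0.1},
    {"translation":[0,0,0],"twist":0,"hand":0.1},
    {"translation":[0,0,0],"twist":0,"hand":0.1},
    {"translation":[0,0,0],"twist":0,"hand":0.1},
  ],
)

```text
t: 8.28
ee_pos: [498.6, -271.5, 102.3]
eef_rot: [[0.806, -0.592, -0.001], [-0.592, -0.806, 0.001], [-0.002, 0.0, -1.0]]
contact_force: [0.1, -0.1, -2.6]
finger_gap: 18.9
```

```bash
python3 - <<'E'
from h import *
import pickle
s=get_state();print(s['ee_pos'],s['contact_force'],s['torque'],s['finger_gap'])
a=snap('scene','s5.png');b=snap('top','t5.png')
pickle.dump((a,b,s),open('s5.pkl','wb'))
cv2.imwrite('pics/c8.png',cv2.resize(a['pixels'][100:250,140:300,::-1],None,fx=4.5,fy=4))
k=cv2.resize(b['pixels'][130:250,300:400,::-1],None,fx=5,fy=5);cv2.imwrite('pics/c9.png',cv2.convertScaleAbs(k,alpha=2))
E
```

```text
[ 498.60757549 -271.47533372  102.27825898] [ 0.13170241 -0.08303742 -2.62331459] [0.04243355 0.02402152 0.04116783] 18.88331095961611
```

View pics/c8.png

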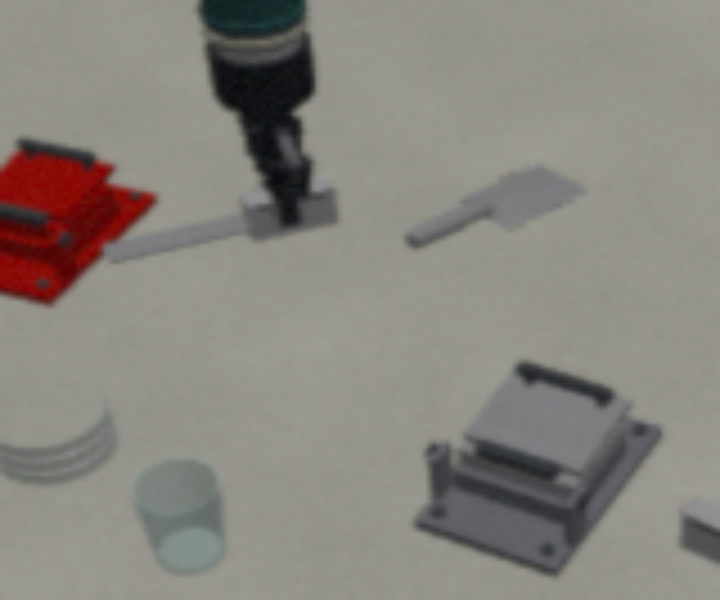

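View pics/c9.png

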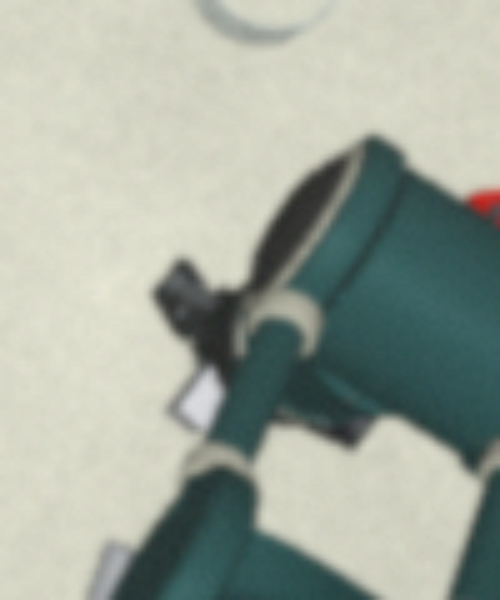

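Call:
move_arm(
  moves=[
    {"translation":[0,0,-2],"twist":0,"hand":0.1},
    {"translation":[0,0,-2.5],"twist":0,"hand":0.1},
    {"translation":[0,0,0],"twist":-0.08,"hand":0.1},
    {"translation":[0,0,0],"twist":-0.11,"hand":0.1},
    {"translation":[0,0,0],"twist":-0.11,"hand":0.1},
    {"translation":[0,0,0],"twist":-0.11,"hand":0.1},
    {"translation":[0,0,0],"twist":-0.11,"hand":0.1},
    {"translation":[0,0,0],"twist":-0.11,"hand":0.1},
    {"translation":[0,0,0],"twist":-0.056,"hand":0.1},
    {"translation":[-0.4,-1.4,0],"twist":0,"hand":0.1},
    {"translation":[-0.8,-2.8,0],"twist":0,"hand":0.1},
  ],
)

```text
t: 9.3
ee_pos: [485.3, -231.6, 147.1]
eef_rot: [[0.999, 0.049, -0.001], [0.049, -0.999, -0.0], [-0.001, 0.0, -1.0]]
contact_force: [-0.2, 0.1, -1.7]
finger_gap: 18.9
```

Call:
move_arm(
  moves=[
    {"translation":[-0.8,-2.8,0],"twist":0,"hand":0.1},
    {"translation":[-0.8,-2.8,0],"twist":0,"hand":0.1},
    {"translation":[-0.8,-2.8,0],"twist":0,"hand":0.1},
    {"translation":[-0.8,-2.8,0],"twist":0,"hand":0.1},
    {"translation":[-0.8,-2.8,0],"twist":0,"hand":0.1},
    {"translation":[-0.8,-2.8,0],"twist":0,"hand":0.1},
    {"translation":[-0.8,-2.8,0],"twist":0,"hand":0.1},
    {"translation":[-0.8,-2.8,0],"twist":0,"hand":0.1},
    {"translation":[-0.4,-1.4,0],"twist":0,"hand":0.1},
    {"translation":[0,0,0],"twist":0,"hand":0.1},
  ],
)

```text
t: 10.13
ee_pos: [401.8, 6.1, 146.7]
eef_rot: [[0.999, 0.055, -0.003], [0.055, -0.999, 0.001], [-0.003, -0.002, -1.0]]
contact_force: [-0.5, -0.6, -1.8]
finger_gap: 18.4
```

```bash
python3 - <<'E'
from h import *
import pickle
s=get_state();R=s['eef_rot'];print(s['t'],s['ee_pos'],'yaw',np.arctan2(R[1,0],R[0,0]),s['contact_force'],s['joint_positions'][[1,2,4,5]])
print('tool delta',(R.T@(np.array([405.6,6.5,90])-s['ee_pos'])).round(1))
a=snap('scene','s6.png');b=snap('top','t6.png')
pickle.dump((a,b,s),open('s6.pkl','wb'))
cv2.imwrite('pics/c10.png',cv2.resize(a['pixels'][130:260,220:340,::-1],None,fx=5,fy=4.6,interpolation=cv2.INTER_CUBIC))
k=cv2.resize(b['pixels'][130:270,200:300,::-1],None,fx=5,fy=4.2,interpolation=cv2.INTER_CUBIC);cv2.imwrite('pics/c11.png',cv2.convertScaleAbs(k,alpha=2))
E
```

```text
10.1333 [401.84504278   6.12419935 146.74690536] yaw 0.054659101475990325 [-0.54372818 -0.55536645 -1.78502451] [-0.1820947   2.2573521   1.06987852  1.46771038]
tool delta [ 4.  -0.1 56.7]
```

View pics/c10.png

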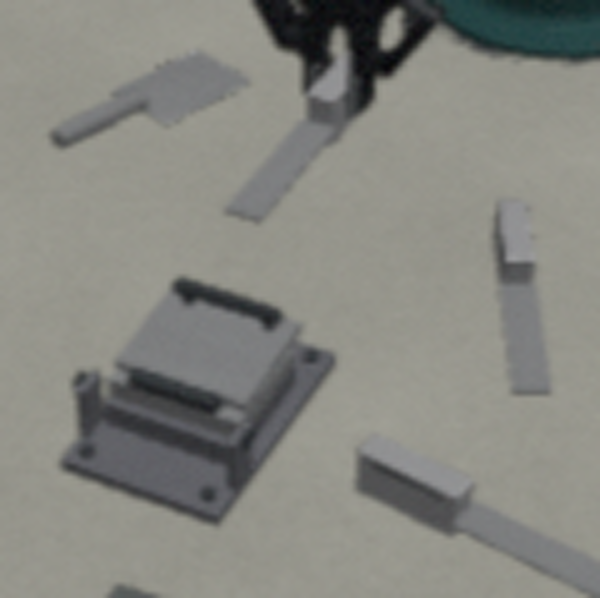

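View pics/c11.png

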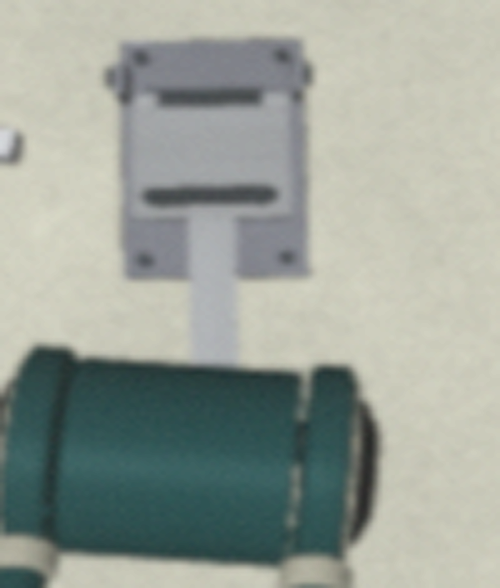

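```bash
python3 - <<'E'
from h import *
import pickle
a,b,s=pickle.load(open('s6.pkl','rb'))
T=lambda x,y:(200+(x+.5)/5-.5,130+(y+.5)/4.2-.5)
S=lambda x,y:(220+(x+.5)/5-.5,130+(y+.5)/4.6-.5)
def tri(p,q):
    o1,d1=ray(b,*T(*p));o2,d2=ray(a,*S(*q))
    k=np.linalg.lstsq(np.c_[d1,-d2],o2-o1,rcond=None)[0]
    x=o1+k[0]*d1;y=o2+k[1]*d2;print(np.round((x+y)/2,1),np.linalg.norm(x-y).round(1))
tri((189,217),(262,219));tri((240,217),(226,210))
# on tip edge at given z from scene only
print(onz(a,*S(244,214),138),onz(b,*T(214,217),138))
R=s['eef_rot'];print('pred',s['ee_pos']+R@[140,0,10.6-3])
E
```

```text
[542.3  23.9 138.3] 1.9
[542.9  -2.  135.7] 3.9
[542.54357945  12.62917299 138.        ] [543.14910048   9.9375547  138.        ]
pred [541.60869758  13.78309379 138.67088331]
```

Call:
move_arm(
  moves=[
    {"translation":[-0.2,-0.1,2],"twist":0,"hand":0.1},
    {"translation":[0,0,2],"twist":0,"hand":0.1},
    {"translation":[0,0,2],"twist":0,"hand":0.1},
    {"translation":[0,0,1],"twist":0,"hand":0.1},
    {"translation":[0,0,0.5],"twist":0,"hand":0.1},
    {"translation":[0,0,0],"twist":0,"hand":0.1},
    {"translation":[0,0,0],"twist":0,"hand":0.1},
    {"translation":[0,0,0],"twist":0,"hand":0.1},
  ],
)

```text
t: 10.9
ee_pos: [403.9, 4.0, 74.3]
eef_rot: [[0.999, 0.052, 0.002], [0.052, -0.999, -0.0], [0.002, 0.0, -1.0]]
contact_force: [0.7, 0.1, -2.0]
finger_gap: 19.1
```

```bash
python3 - <<'E'
from h import *
import pickle
s=get_state();R=s['eef_rot'];print(s['t'],s['ee_pos'],'yaw',np.arctan2(R[1,0],R[0,0]),R[2],s['contact_force'],s['torque'])
a=snap('scene','s7.png');b=snap('top','t7.png')
pickle.dump((a,b,s),open('s7.pkl','wb'))
cv2.imwrite('pics/c12.png',cv2.resize(a['pixels'][140:250,220:310,::-1],None,fx=6,fy=5.4,interpolation=cv2.INTER_CUBIC))
E
```

```text
10.9 [403.8841211    4.02020933  74.31994051] yaw 0.05232989493794713 [ 1.99343607e-03  2.63890080e-04 -9.99997978e-01] [ 0.69623239  0.12702229 -1.9988502 ] [-0.02771584 -0.01887608 -0.04401558]
```

View pics/c12.png

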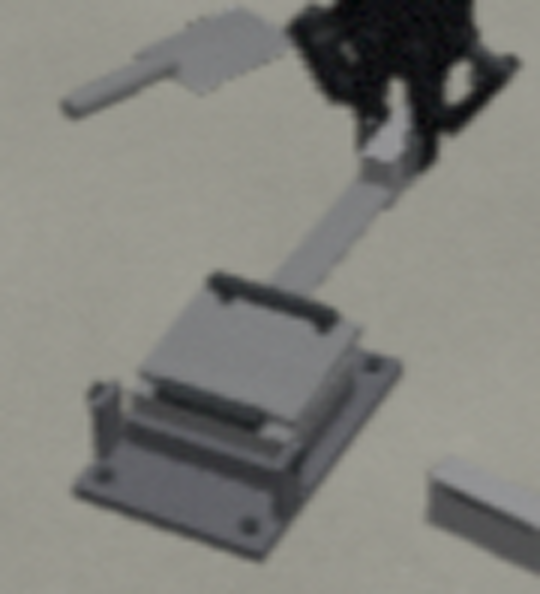

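Call:
move_arm(
  moves=[
    {"translation":[0,0,0],"twist":0,"hand":0.1},
  ],
)

```text
t: 11.08
ee_pos: [403.6, 4.2, 74.2]
eef_rot: [[0.999, 0.053, 0.002], [0.053, -0.999, -0.0], [0.002, 0.0, -1.0]]
contact_force: [-1.1, -0.3, -1.0]
finger_gap: 18.6
```

Call:
move_arm(
  moves=[
    {"translation":[0,0,0],"twist":0,"hand":0.1},
  ],
)

```text
t: 11.17
ee_pos: [403.2, 4.3, 73.9]
eef_rot: [[0.999, 0.053, 0.001], [0.053, -0.999, -0.0], [0.001, 0.0, -1.0]]
contact_force: [0.3, -0.1, -1.7]
finger_gap: 18.4
```

Call:
move_arm(
  moves=[
    {"translation":[0,0,0],"twist":0,"hand":0.1},
  ],
)

```text
t: 11.25
ee_pos: [403.0, 4.3, 73.7]
eef_rot: [[0.999, 0.053, 0.001], [0.053, -0.999, -0.0], [0.001, 0.0, -1.0]]
contact_force: [0.2, -0.1, -1.7]
finger_gap: 18.6
```

Call:
move_arm(
  moves=[
    {"translation":[0,0,0],"twist":0,"hand":0.1},
  ],
)

```text
t: 11.33
ee_pos: [402.8, 4.3, 73.5]
eef_rot: [[0.999, 0.053, 0.0], [0.053, -0.999, -0.0], [0.0, 0.0, -1.0]]
contact_force: [0.2, -0.5, -2.2]
finger_gap: 18.6
```

Call:
move_arm(
  moves=[
    {"translation":[0,0,0.5],"twist":0,"hand":0.1},
    {"translation":[0,0,0.3],"twist":0,"hand":0.1},
    {"translation":[0,0,0],"twist":0,"hand":0.1},
    {"translation":[0,0,0],"twist":0,"hand":0.1},
    {"translation":[0,0,0],"twist":0,"hand":0.1},
    {"translation":[0,0,0],"twist":0,"hand":0.1},
    {"translation":[0,0,0],"twist":0,"hand":0.1},
    {"translation":[0,0,0],"twist":0,"hand":0.1},
    {"translation":[0,0,0],"twist":0,"hand":0.1},
    {"translation":[0,0,0],"twist":0,"hand":0.1},
    {"translation":[0,0,0],"twist":0,"hand":0.1},
    {"translation":[0,0,0],"twist":0,"hand":0.1},
  ],
)

```text
t: 12.33
ee_pos: [402.7, 4.3, 65.3]
eef_rot: [[0.999, 0.053, 0.0], [0.053, -0.999, -0.0], [0.0, 0.0, -1.0]]
contact_force: [0.6, 0.3, -2.8]
finger_gap: 18.9
```

```bash
python3 - <<'E'
from h import *
import pickle
a=snap('scene','s8.png');b=snap('top','t8.png');s=get_state()
pickle.dump((a,b,s),open('s8.pkl','wb'))
R=s['eef_rot']
pa=[s['ee_pos']+R@np.array([140,y,z]) for y,z in[(12.5,7.6),(-12.5,7.6)]]
A=cv2.resize(a['pixels'][170:230,230:310,::-1],None,fx=8,fy=8,interpolation=cv2.INTER_CUBIC)
B=cv2.convertScaleAbs(cv2.resize(b['pixels'][150:210,210:290,::-1],None,fx=8,fy=8,interpolation=cv2.INTER_CUBIC),alpha=2)
for p in proj(a,pa): cv2.circle(A,tuple(((p-[230,170]+.5)*8).astype(int)),3,(0,0,255),1)
for p in proj(b,pa): cv2.circle(B,tuple(((p-[210,150]+.5)*8).astype(int)),3,(0,0,255),1)
# press model pts: plate front lower edge, mouth edge
c,sn=np.cos(.052),np.sin(.052)
W=lambda x,y,z:[600.3+c*x-sn*y,16.7+sn*x+c*y,z]
for p in proj(a,[W(-49.5,-45,59),W(-49.5,45,59)]): cv2.circle(A,tuple(((p-[230,170]+.5)*8).astype(int)),3,(255,0,0),1)
for p in proj(b,[W(-49.5,-45,59),W(-49.5,45,59)]): cv2.circle(B,tuple(((p-[210,150]+.5)*8).astype(int)),3,(255,0,0),1)
cv2.imwrite('pics/c13.png',A);cv2.imwrite('pics/c14.png',B)
E
```

```text
(no output)
```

View pics/c13.png

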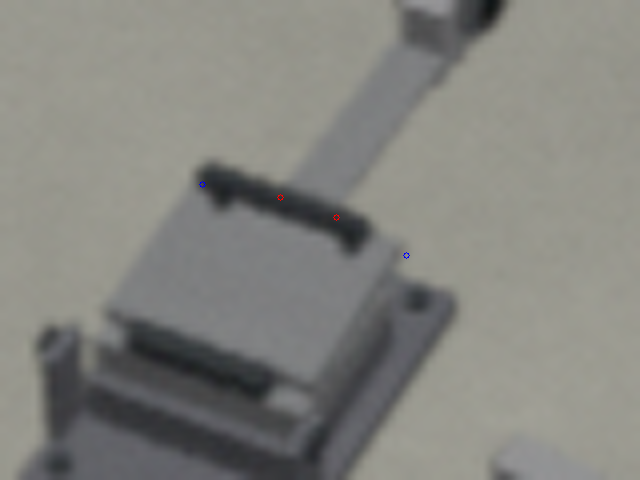

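View pics/c14.png

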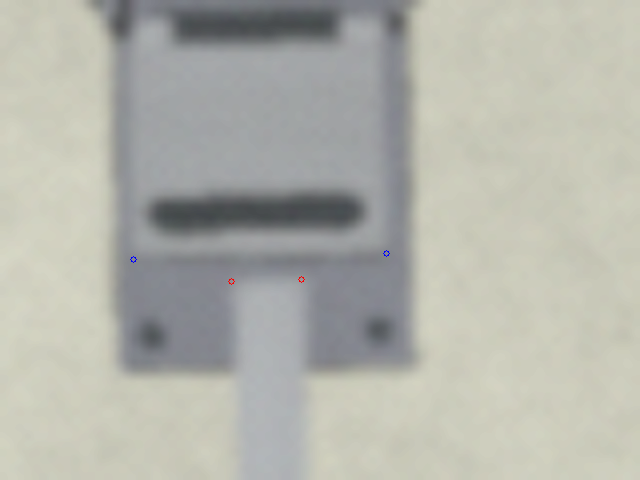

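Call:
move_arm(
  moves=[
    {"translation":[0,0,0.13],"twist":0,"hand":0.1},
    {"translation":[0,0,0],"twist":0,"hand":0.1},
    {"translation":[0.3,0,0],"twist":0,"hand":0.1},
    {"translation":[0.3,0,0],"twist":0,"hand":0.1},
    {"translation":[0.3,0,0],"twist":0,"hand":0.1},
    {"translation":[0.3,0,0],"twist":0,"hand":0.1},
    {"translation":[0,0,0],"twist":0,"hand":0.1},
    {"translation":[0,0,0],"twist":0,"hand":0.1},
    {"translation":[0,0,0],"twist":0,"hand":0.1},
  ],
)

```text
t: 13.18
ee_pos: [414.6, 4.9, 63.9]
eef_rot: [[0.999, 0.053, -0.0], [0.053, -0.999, -0.0], [-0.0, -0.0, -1.0]]
contact_force: [-0.2, 0.7, -1.5]
finger_gap: 18.5
```

Call:
move_arm(
  moves=[
    {"translation":[0.3,0,0],"twist":0,"hand":0.1},
    {"translation":[0.3,0,0],"twist":0,"hand":0.1},
    {"translation":[0.3,0,0],"twist":0,"hand":0.1},
    {"translation":[0.1,0,0],"twist":0,"hand":0.1},
    {"translation":[0,0,0],"twist":0,"hand":0.1},
    {"translation":[0,0,0],"twist":0,"hand":0.1},
  ],
)

```text
t: 13.68
ee_pos: [424.7, 5.5, 64.0]
eef_rot: [[0.999, 0.053, -0.0], [0.053, -0.999, 0.0], [-0.0, -0.0, -1.0]]
contact_force: [0.2, -0.4, -1.7]
finger_gap: 18.9
```

Call:
move_arm(
  moves=[
    {"translation":[0,0,0.1],"twist":0,"hand":0.1},
    {"translation":[0,0,0.05],"twist":0,"hand":0.1},
    {"translation":[0.3,0,0],"twist":0,"hand":0.1},
    {"translation":[0.3,0,0],"twist":0,"hand":0.1},
    {"translation":[0,0,0],"twist":0,"hand":0.1},
    {"translation":[0,0,0],"twist":0,"hand":0.1},
    {"translation":[0,0,0],"twist":0,"hand":0.1},
  ],
)

```text
t: 14.27
ee_pos: [430.7, 5.8, 62.5]
eef_rot: [[0.999, 0.053, -0.0], [0.053, -0.999, 0.0], [-0.0, -0.0, -1.0]]
contact_force: [-0.2, 0.1, -1.3]
finger_gap: 18.6
```

Call:
move_arm(
  moves=[
    {"translation":[0,0,0.05],"twist":0,"hand":0.1},
    {"translation":[0,0,0],"twist":0,"hand":0.1},
    {"translation":[0,0,0],"twist":0,"hand":0.1},
  ],
)

```text
t: 14.52
ee_pos: [430.5, 5.8, 61.9]
eef_rot: [[0.999, 0.053, -0.0], [0.053, -0.999, 0.0], [-0.0, -0.0, -1.0]]
contact_force: [0.2, -0.1, -1.6]
finger_gap: 18.8
```

Call:
move_arm(
  moves=[
    {"translation":[0,0,0.05],"twist":0,"hand":0.1},
    {"translation":[0,0,0],"twist":0,"hand":0.1},
    {"translation":[0,0,0],"twist":0,"hand":0.1},
  ],
)

```text
t: 14.77
ee_pos: [430.6, 5.8, 61.4]
eef_rot: [[0.999, 0.053, -0.0], [0.053, -0.999, 0.0], [-0.0, -0.0, -1.0]]
contact_force: [-0.6, -0.3, -2.4]
finger_gap: 18.6
```

Call:
move_arm(
  moves=[
    {"translation":[0,0,0.05],"twist":0,"hand":0.1},
    {"translation":[0,0,0],"twist":0,"hand":0.1},
    {"translation":[0,0,0],"twist":0,"hand":0.1},
  ],
)

```text
t: 15.02
ee_pos: [430.7, 5.8, 61.0]
eef_rot: [[0.999, 0.053, 0.0], [0.053, -0.999, -0.0], [0.0, 0.0, -1.0]]
contact_force: [-0.5, -0.5, -1.4]
finger_gap: 18.7
```

Call:
move_arm(
  moves=[
    {"translation":[0,0,0.05],"twist":0,"hand":0.1},
    {"translation":[0,0,0],"twist":0,"hand":0.1},
    {"translation":[0,0,0],"twist":0,"hand":0.1},
  ],
)

```text
t: 15.27
ee_pos: [430.8, 5.8, 60.6]
eef_rot: [[0.999, 0.053, 0.0], [0.053, -0.999, -0.0], [0.0, 0.0, -1.0]]
contact_force: [-0.1, -0.1, 0.3]
finger_gap: 18.4
```

```bash
python3 - <<'E'
from h import *
s=get_state();print(s['ee_pos'],s['contact_force'],s['torque'])
E
```

```text
[430.76543747   5.76527883  60.61445459] [-0.10911683 -0.062309    0.320192  ] [-0.00761534 -0.04395922  0.02555829]
```

Call:
move_arm(
  moves=[
    {"translation":[0,0,0.04],"twist":0,"hand":0.1},
    {"translation":[0,0,0],"twist":0,"hand":0.1},
    {"translation":[0,0,0],"twist":0,"hand":0.1},
  ],
)

```text
t: 15.52
ee_pos: [430.8, 5.8, 60.3]
eef_rot: [[0.999, 0.053, 0.0], [0.053, -0.999, -0.0], [0.0, 0.0, -1.0]]
contact_force: [-0.7, -0.4, 0.0]
finger_gap: 18.7
```

Call:
move_arm(
  moves=[
    {"translation":[0.3,0,0],"twist":0,"hand":0.1},
    {"translation":[0.3,0,0],"twist":0,"hand":0.1},
    {"translation":[0.3,0,0],"twist":0,"hand":0.1},
    {"translation":[0,0,0],"twist":0,"hand":0.1},
    {"translation":[0,0,0],"twist":0,"hand":0.1},
  ],
)

```text
t: 15.93
ee_pos: [440.8, 6.2, 60.3]
eef_rot: [[0.999, 0.053, 0.002], [0.053, -0.999, 0.0], [0.002, 0.0, -1.0]]
contact_force: [1.2, 0.2, 0.3]
finger_gap: 18.7
```

Call:
move_arm(
  moves=[
    {"translation":[0.3,0,0],"twist":0,"hand":0.1},
    {"translation":[0.3,0,0],"twist":0,"hand":0.1},
    {"translation":[0.3,0,0],"twist":0,"hand":0.1},
    {"translation":[0,0,0],"twist":0,"hand":0.1},
    {"translation":[0,0,0],"twist":0,"hand":0.1},
    {"translation":[0,0,0],"twist":0,"hand":0.1},
  ],
)

```text
t: 16.43
ee_pos: [449.4, 6.7, 60.2]
eef_rot: [[0.999, 0.053, 0.001], [0.053, -0.999, 0.0], [0.001, 0.0, -1.0]]
contact_force: [0.4, 0.6, 2.2]
finger_gap: 18.5
```

Call:
move_arm(
  moves=[
    {"translation":[0.2,0,0],"twist":0,"hand":0.1},
    {"translation":[0.2,0,0],"twist":0,"hand":0.1},
    {"translation":[0,0,0],"twist":0,"hand":0.1},
    {"translation":[0,0,0],"twist":0,"hand":0.1},
  ],
)

```text
t: 16.77
ee_pos: [452.6, 6.9, 60.1]
eef_rot: [[0.999, 0.053, -0.0], [0.053, -0.999, 0.0], [-0.0, -0.0, -1.0]]
contact_force: [-2.5, -0.7, 4.5]
finger_gap: 18.9
```

Call:
move_arm(
  moves=[
    {"translation":[0.2,0,-0.01],"twist":0,"hand":0.1},
    {"translation":[0.1,0,0],"twist":0,"hand":0.1},
    {"translation":[0,0,0],"twist":0,"hand":0.1},
    {"translation":[0,0,0],"twist":0,"hand":0.1},
  ],
)

```text
t: 17.1
ee_pos: [455.9, 7.1, 60.2]
eef_rot: [[0.999, 0.053, 0.0], [0.053, -0.999, 0.0], [0.0, -0.0, -1.0]]
contact_force: [-2.1, 0.3, 2.9]
finger_gap: 18.6
```

```bash
python3 - <<'E'
from h import *
s=get_state();print(s['ee_pos'],s['contact_force'],s['torque'])
a=snap('scene','s9.png')
cv2.imwrite('pics/c15.png',cv2.resize(a['pixels'][160:250,220:310,::-1],None,fx=6.5,fy=6.5,interpolation=cv2.INTER_CUBIC))
E
```

```text
[455.88178803   7.11908724  60.16478882] [-2.11831688  0.28256179  2.86232378] [ 0.00821874 -0.03956605  0.00854769]
```

View pics/c15.png

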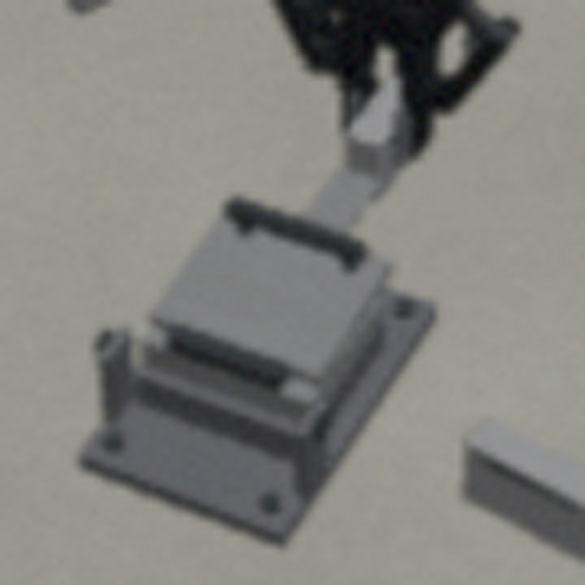

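Call:
move_arm(
  moves=[
    {"translation":[0.2,0,0],"twist":0,"hand":0.1},
    {"translation":[0.2,0,0],"twist":0,"hand":0.1},
    {"translation":[0,0,0],"twist":0,"hand":0.1},
    {"translation":[0,0,0],"twist":0,"hand":0.1},
  ],
)

```text
t: 17.48
ee_pos: [460.1, 7.3, 60.3]
eef_rot: [[0.999, 0.053, 0.001], [0.053, -0.999, 0.0], [0.001, 0.0, -1.0]]
contact_force: [-1.8, 0.7, 2.6]
finger_gap: 19.0
```

Call:
move_arm(
  moves=[
    {"translation":[0.2,0,0],"twist":0,"hand":0.1},
    {"translation":[0.1,0,0],"twist":0,"hand":0.1},
    {"translation":[0,0,0],"twist":0,"hand":0.1},
    {"translation":[0,0,0],"twist":0,"hand":0.1},
  ],
)

```text
t: 17.82
ee_pos: [462.9, 7.5, 60.2]
eef_rot: [[0.999, 0.053, 0.0], [0.053, -0.999, 0.0], [0.0, 0.0, -1.0]]
contact_force: [-2.3, -0.4, 3.6]
finger_gap: 18.7
```

Call:
move_arm(
  moves=[
    {"translation":[0.1,0,0],"twist":0,"hand":0.1},
    {"translation":[0.1,0,0],"twist":0,"hand":0.1},
    {"translation":[0,0,0],"twist":0,"hand":0.1},
    {"translation":[0,0,0],"twist":0,"hand":0.1},
  ],
)

```text
t: 18.15
ee_pos: [464.7, 7.6, 60.2]
eef_rot: [[0.999, 0.053, 0.0], [0.053, -0.999, 0.0], [0.0, -0.0, -1.0]]
contact_force: [-2.5, -0.1, 3.2]
finger_gap: 18.8
```

Call:
move_arm(
  moves=[
    {"translation":[0.1,0,0],"twist":0,"hand":0.1},
    {"translation":[0.1,0,0],"twist":0,"hand":0.1},
    {"translation":[0,0,0],"twist":0,"hand":0.1},
    {"translation":[0,0,0],"twist":0,"hand":0.1},
  ],
)

```text
t: 18.48
ee_pos: [466.9, 7.7, 60.2]
eef_rot: [[0.999, 0.053, 0.0], [0.053, -0.999, 0.0], [0.0, -0.0, -1.0]]
contact_force: [-1.6, -0.3, 3.1]
finger_gap: 18.8
```

Call:
move_arm(
  moves=[
    {"translation":[0.1,0,0],"twist":0,"hand":0.1},
    {"translation":[0.1,0,0],"twist":0,"hand":0.1},
    {"translation":[0,0,0],"twist":0,"hand":0.1},
    {"translation":[0,0,0],"twist":0,"hand":0.1},
  ],
)

```text
t: 18.82
ee_pos: [468.8, 7.8, 60.2]
eef_rot: [[0.999, 0.053, 0.0], [0.053, -0.999, 0.0], [0.0, 0.0, -1.0]]
contact_force: [-3.2, 0.1, 2.8]
finger_gap: 18.9
```

Call:
move_arm(
  moves=[
    {"translation":[0.1,0,0],"twist":0,"hand":0.1},
    {"translation":[0,0,0],"twist":0,"hand":0.1},
    {"translation":[0,0,0],"twist":0,"hand":0.1},
  ],
)

```text
t: 19.07
ee_pos: [469.5, 7.8, 60.2]
eef_rot: [[0.999, 0.053, -0.0], [0.053, -0.999, 0.0], [-0.0, -0.0, -1.0]]
contact_force: [-3.3, 0.0, 5.3]
finger_gap: 18.6
```

Call:
move_arm(
  moves=[
    {"translation":[0.1,0,0],"twist":0,"hand":0.1},
    {"translation":[0,0,0],"twist":0,"hand":0.1},
    {"translation":[0,0,0],"twist":0,"hand":0.1},
  ],
)

```text
t: 19.32
ee_pos: [469.8, 7.9, 60.1]
eef_rot: [[0.999, 0.053, -0.002], [0.053, -0.999, -0.0], [-0.002, -0.0, -1.0]]
contact_force: [-6.4, -1.1, 6.6]
finger_gap: 18.8
```

Call:
move_arm(
  moves=[
    {"translation":[0.1,0,0],"twist":0,"hand":0.1},
    {"translation":[0,0,0],"twist":0,"hand":0.1},
    {"translation":[0,0,0],"twist":0,"hand":0.1},
  ],
)

```text
t: 19.57
ee_pos: [469.8, 7.9, 60.0]
eef_rot: [[0.999, 0.053, -0.004], [0.053, -0.999, -0.0], [-0.004, -0.0, -1.0]]
contact_force: [-9.1, -0.1, 9.4]
finger_gap: 18.7
```

Call:
move_arm(
  moves=[
    {"translation":[0,0,-0.03],"twist":0,"hand":0.1},
    {"translation":[0,0,0],"twist":0,"hand":0.1},
    {"translation":[0,0,0],"twist":0,"hand":0.1},
    {"translation":[0,0,0],"twist":0,"hand":0.1},
  ],
)

```text
t: 19.9
ee_pos: [470.9, 8.0, 60.3]
eef_rot: [[0.999, 0.053, -0.001], [0.053, -0.999, 0.0], [-0.001, -0.0, -1.0]]
contact_force: [-4.4, -0.5, 5.2]
finger_gap: 18.5
```

Call:
move_arm(
  moves=[
    {"translation":[0.1,0,0],"twist":0,"hand":0.1},
    {"translation":[0,0,0],"twist":0,"hand":0.1},
    {"translation":[0,0,0],"twist":0,"hand":0.1},
  ],
)

```text
t: 20.15
ee_pos: [470.9, 8.0, 60.2]
eef_rot: [[0.999, 0.053, -0.004], [0.053, -0.999, -0.0], [-0.004, -0.0, -1.0]]
contact_force: [-8.7, -1.5, 7.9]
finger_gap: 18.8
```

Call:
move_arm(
  moves=[
    {"translation":[0.1,0,-0.02],"twist":0,"hand":0.1},
    {"translation":[0,0,0],"twist":0,"hand":0.1},
    {"translation":[0,0,0],"twist":0,"hand":0.1},
    {"translation":[0,0,0],"twist":0,"hand":0.1},
  ],
)

```text
t: 20.48
ee_pos: [471.0, 7.9, 60.2]
eef_rot: [[0.999, 0.053, -0.006], [0.053, -0.999, -0.0], [-0.006, -0.0, -1.0]]
contact_force: [-11.2, -0.5, 10.0]
finger_gap: 18.9
```

```bash
python3 - <<'E'
from h import *
import pickle
a=snap('scene','s10.png');b=snap('top','t10.png');s=get_state()
print(s['ee_pos'],s['contact_force'],s['torque'],np.abs(s['joint_velocities']).max(),s['eef_rot'][2])
pickle.dump((a,b,s),open('s10.pkl','wb'))
o=cv2.imread('pics/s9.png')
A=lambda p:cv2.resize(p[165:235,230:310],None,fx=5,fy=6,interpolation=cv2.INTER_CUBIC)
cv2.imwrite('pics/c16.png',np.hstack([A(o),A(a['pixels'][:,:,::-1])]))
# plate corner motion between frames by template / optical flow
g0=cv2.cvtColor(o,cv2.COLOR_BGR2GRAY);g1=cv2.cvtColor(a['pixels'],cv2.COLOR_RGB2GRAY)
def shift(x0,y0,x1,y1): return cv2.phaseCorrelate(np.float32(g0[y0:y1,x0:x1]),np.float32(g1[y0:y1,x0:x1]),cv2.createHanningWindow((x1-x0,y1-y0),cv2.CV_32F))
print('bar',shift(250,186,280,206),'foot',shift(228,222,268,248))
th=lambda q:[600.3-.0,0,0]
c,sn=np.cos(.052),np.sin(.052)
def bar(q):
    t=.1+q;x=40-78*np.cos(t)+22*np.sin(t);z=50+78*np.sin(t)+22*np.cos(t);return [600.3+c*x,16.7+sn*x,z]
print('px per .04rad',proj(a,[bar(0),bar(.04)]))
E
```

```text
[470.96393178   7.95790831  60.18207067] [-11.57962068  -0.95014175  10.48977236] [-0.13668036  0.95007664 -0.03984269] 0.0024500152513878774 [-5.58696251e-03 -1.33444650e-04 -9.99984384e-01]
bar ((0.17471753873290297, 0.014824988293625552), 0.9315070827802022) foot ((0.20884912728167748, 0.5373191741225654), 0.9323231852164975)
px per .04rad [[265.35056236 194.85159439]
 [265.16567272 194.38349802]]
```

View pics/c16.png

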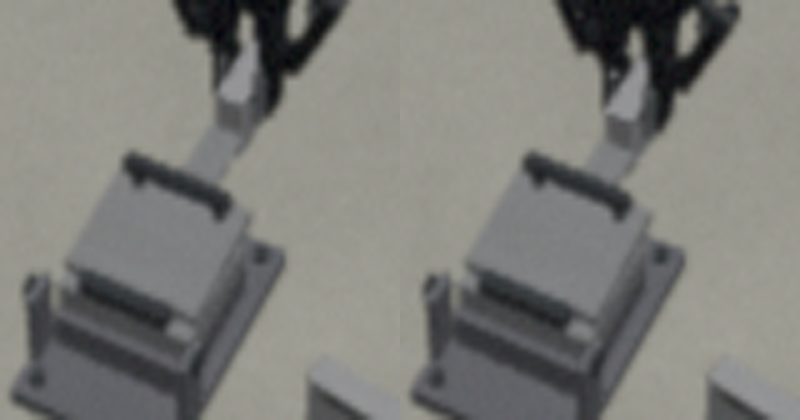

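Call:
move_arm(
  moves=[
    {"translation":[0,0,-0.04],"twist":0,"hand":0.1},
    {"translation":[0,0,0],"twist":0,"hand":0.1},
    {"translation":[0,0,0],"twist":0,"hand":0.1},
    {"translation":[0,0,0],"twist":0,"hand":0.1},
  ],
)

```text
t: 20.92
ee_pos: [472.0, 8.0, 60.4]
eef_rot: [[0.999, 0.053, -0.003], [0.053, -0.999, -0.0], [-0.003, -0.0, -1.0]]
contact_force: [-7.3, -0.6, 5.1]
finger_gap: 19.0
```

Call:
move_arm(
  moves=[
    {"translation":[0,0,0],"twist":0,"hand":0.1},
    {"translation":[0,0,0],"twist":0,"hand":0.1},
    {"translation":[0,0,0],"twist":0,"hand":0.1},
    {"translation":[0,0,0],"twist":0,"hand":0.1},
  ],
)

```text
t: 21.25
ee_pos: [472.0, 8.0, 60.4]
eef_rot: [[0.999, 0.053, -0.003], [0.053, -0.999, -0.0], [-0.003, -0.0, -1.0]]
contact_force: [-7.3, -0.3, 5.3]
finger_gap: 19.0
```

```bash
python3 - <<'E'
from h import *
b=snap('top','t11.png');a=snap('scene','s11.png');s=get_state()
print(s['t'],s['ee_pos'],s['contact_force'],np.abs(s['joint_velocities']).max(),s['finger_gap'])
R=s['eef_rot'];tip=s['ee_pos']+R@[140,0,10.6];c,n=np.cos(.052),np.sin(.052);d=tip-[600.3,16.7,0]
print('tip in press',c*d[0]+n*d[1],-n*d[0]+c*d[1],d[2])
k=cv2.resize(b['pixels'][130:250,190:310,::-1],None,fx=5,fy=5,interpolation=cv2.INTER_CUBIC);cv2.imwrite('pics/c17.png',cv2.convertScaleAbs(k,alpha=2))
E
```

```text
21.35 [471.97003221   8.04349432  60.43721383] [-7.09038785 -0.18690119  3.95482444] 0.0016771459442582013 18.54285451641007
tip in press 11.356492927944313 -1.853917805875549 49.35918311743573
```

View pics/c17.png

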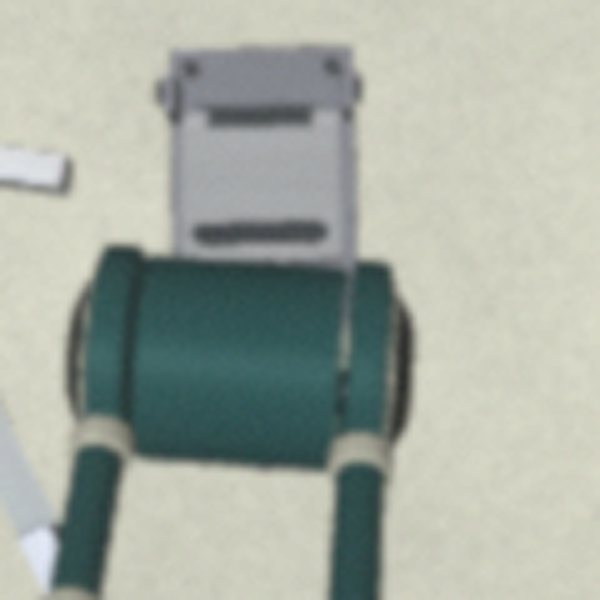

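View pics/s11.png

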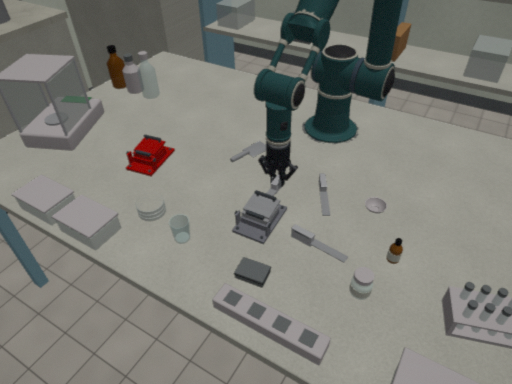

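```bash
python3 - <<'E'
from station import *
print(sign_off()); s=get_state(); print(s['t'],s['ee_pos'],s['contact_force'])
E
```

```text
the job is handed in; nothing more can be done
None
the job is handed in; nothing more can be done
```

I shut the press by pulling the plate's bar towards the mouth from behind; the plate then sank on its own. I picked up the right-most gauge and slid it level along the bed until it dragged under the plate. I handed in at t ≈ 21.4 s with the gauge still gripped. No verdict was reported.

Last checks before handing in:
- **Drag and bed force:** the drag was steady at about 7 N. The net upward force was about 4–5 N, or about 6–7 N of bed reaction once the gauge's weight is added.
- **Tip position:** the tip was about 51 mm past the mouth, about 2 mm past where the plate first resisted, and about 2 mm off the middle. The blade lay level.
- **Hold:** the arm was still, with the fingers holding the handle at an 18.5 mm gap.
- **Other things:** nothing else on the bench had visibly moved.

Three things I could not confirm well:
- **Plate lift:** I could not measure it. A lift of 0.04 rad shows as only about half a pixel, so I relied on geometry, which gives roughly 0.01 rad.
- **Plate force:** I inferred about 4 N on the blade from the drag; it was not measured directly.
- **Bed height:** the tip height calculated from the arm pose was 49.4 mm, slightly below the bed's stated range of 49.8–51.5 mm. I put this down to a small tilt or slip in the grip.

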